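# Stand the matching bearing driver upright on a half-fitted bearing

## Robot

A 7-joint arm with a two-finger parallel gripper is mounted at the origin on a cart in front of the work surface, level with it; the furniture and walls round the work are solid. World frame = base frame: x ahead of the robot, y to its left, z up, the work surface at z = 0. Lengths are in m, angles in degrees, forces in N, time in s.
With the tool pointing down it reaches from about 0.35 to 0.9 m from the base axis. Payload 7.2 kg.
Tool frame: the origin (TCP) lies at the very end of the fingers, on their centre line; the grasp point (between the pads) lies 19 mm behind it; z points along the fingers, y is the line along which they close (so a half turn about z gives the same grasp; the last joint's range is limited). The gripper opens to 88 mm and grips with 3 to 60 N. Pads are 20 mm wide; open, the fingers measure 115 mm over their backs; the gripper's body (75 mm by 178 mm) begins 61 mm behind the grasp point.
Start: joints at [71.035, 23.554, -0.728, 91.456, 0.321, 64.991, -4.71], TCP at [0.162, -0.604, 0.223] pointing down, gripper open.
Joint ranges: [-169.25, 169.25], [-16.82, 113.86], [-84.01, 82.57], [7.8, 145.47], [-59.2, 239.2], [7.22, 106.19], [-163.78, 163.78]. Speed limits (degrees/s): [136.94, 136.94, 172.46, 172.46, 180, 180, 180].

## Interface

Orientations are given as a 3x3 rotation matrix whose columns are the frame's x, y, z axes.
In Python, from bench import * gives the robot as it stands.
- The arm moves only by the tool servo_tool, never from a script. Its argument "plan" is a list of rows, each an object of numbers: "x", "y", "z": the shift along the tool's x, y, z normalised to -1 to 1, where 1 is 0.2 m; "rx", "ry", "rz": the turn, a rotation vector about the tool's x, y, z normalised to -1 to 1, where 1 is 30 degrees. A call has 1 to 20 rows; each row is the pose to reach, as a shift and turn from the pose commanded when the call began, along the tool's axes at that moment; what a row does not reach only later rows make up. A row lasts 1/8 s, in which the tool goes at most 62.5 mm and 10.7 degrees, less where a joint would pass 70% of its speed; a pose out of reach is approached as far as the arm can. A call with a number of a shift or a turn outside -1 to 1 is refused whole. A call with a gripper value outside its range is refused whole. "jaw" is the opening, from -1 (shut) to 1 (fully open), set as the call begins (left out, the last holds). The fingers move at their own pace and stop on an object; "squeeze" is the grip in N (left out, the last holds). Time passes only in rows, so rows that repeat a pose let the fingers close. It gives the time, the measured TCP pose, the force, the opening and the grip force at its end, in the units of the state.
- get_obs(): the state, without advancing time (a new reading comes with each control period).
- snapshot(name): name is "scene" or "top" or "wrist"; returns a dict with "color" (400x640x3 uint8, blue, green, red), "z_map" (400x640 float32, m along the optical axis (not along the pixel's ray), 0 where there is no reading), "camera_matrix" (3x3 intrinsics, pixels), "dist_coeffs" ([k1, k2, p1, p2, k3] as OpenCV has them; the pictures are not rectified), "R" (3x3) and "t" (3): a world point X has camera coordinates R X + t. Camera axes: x right, y down, z forward; pixel columns grow to the right and rows downward; lengths in m; the calibration is good to about 2 mm. A picture is of the moment at which its call begins.
- close_job(): hands the job in; it is judged then, once.
Trained networks look in a picture, given as the dict that the camera call returned (one of the last four; its "shot" number tells which), for a name from the list of things; names that differ only in an ending like _2 or _b are one class to them, and where a whole thing is asked for, a point or a joint stands for the part that bears it (a point fixed in the world has none). Each returns a list of dicts, best first, with "conf" (0 to 1); they miss things now and then, are a little off and sometimes report something else, mostly with a low value. They report only what shows in the picture. A call takes as long as a camera call.
- look_for(query, picture): "point" ([x, y, z] in m, in world coordinates, good to about 4 mm: the middle of the surface that is visible of it).
The state is a dict: "time": time; "joint_positions": joint angles; "qd": joint speeds; "tau": joint torques, N m; "position": TCP position; "orientation": TCP orientation; "force": force on the tool from outside, world axes, zero at the start; "moment": the same for the moment, N m; "grip_width": finger opening in m; "grasp_force": force on a finger pad.
Only numpy, scipy, OpenCV 4.12 (cv2) and the standard library are available. Lean on these libraries where they do the work, as an engineer would, in place of code of your own. Each camera call takes 0.05 s, during which the arm holds its last target. There are 200 camera calls.

## Task

The large bearing has been started in the bore of the cast cover and now has to be driven home. Pick the driver whose disc matches that bearing, up-end it and set it gently on the bearing, disc down, centred and upright, ready for the hammer; it is top-heavy, so let go slowly and watch it stand by itself, untouched and still, for two seconds before you finish. Leave the other driver and the other loose things on the worktop where they are.

Things in the scene. Friction and masses are not known exactly. Their poses are not given: they have to be found in the camera images.
- driver_large: The driver to use: 169 mm long, 0.5 kg, top-heavy (centre of mass about 85 mm from the foot). Foot: flat alloy disc 60 mm across, 12 mm thick; shank 18 mm across with a black rubber sleeve 24 mm across from 34 to 111 mm; steel ball head 34 mm across. Starts lying on disc rim and ball, ball toward the robot; rolls if nudged. Origin: centre of the disc's underside; z: disc to ball.
- driver_large_ball (a point): Centre of the large driver's ball head (34 mm across), 152 mm from the disc's underside along the driver's z; 17 mm above the worktop while lying. Pinched here from above, fingers closing across the shank, the driver can turn between the pads: lifted by the ball its weight swings it down to hang nearly straight, disc down.
- driver_small: The other driver, to be left alone: the same shank and ball head, but a disc only 44 mm across (it belongs to the small bearing). Same origin and axes; also starts lying. The two drivers swap places from start to start.
- bearing_cover: Cast alloy bearing cover fixed on the worktop, mouth up: foot 112 mm across, three bolt lugs reaching 81 mm from the axis, 16 mm high; ribbed round boss 82 mm across, its top 48 mm above the worktop. Origin: on the bore axis at worktop height, z up. The large bearing (62 mm outside, 20 mm bore), fixed in the bore, stands 7 mm proud.
- bearing_face (a point): Centre of the upper face of the large bearing, 55 mm above the worktop, on the axis; z up. The driver's underside centre goes here.
- bearing_small: Loose small ball bearing, 47 mm across, 14 mm thick, lying on the worktop; bystander. Origin: centre of its underside.
- spanner: Loose combination spanner 178 x 37 x 9 mm lying near the front edge; bystander.
- feeler: Loose feeler gauge 109 x 40 x 9 mm lying at the back right; bystander.
- marker: Loose marker pen 118 mm long, 16 mm thick, lying near the front edge; bystander.

How it is judged (in metres and radians):
On the way:
1. the large driver stands on its disc on the large bearing, upright and centred, untouched and still for one second (angle between driver_large's own z axis and vertical below 0.06 rad and horizontal distance between driver_large and bearing_face below 0.007 m and z of driver_large in the frame of bearing_face between -0.004 and 0.004 m and contact force between each of the arm, the fingers and driver_large below 0.1 N and linear speed of driver_large below 0.02 m/s and angular speed of driver_large below 0.1 rad/s), for 1 s.
At the end, for the whole second after the job is handed in: The large driver stands disc down on the upper face of the large bearing in the cover, its axis within 0.06 rad of vertical and within 7 mm of the bearing's centre, its underside within 4 mm of the bearing's face, released and at rest (angle between driver_large's own z axis and vertical below 0.06 rad and horizontal distance between driver_large and bearing_face below 0.007 m and z of driver_large in the frame of bearing_face between -0.004 and 0.004 m and linear speed of driver_large below 0.02 m/s and angular speed of driver_large below 0.1 rad/s); the robot touches nothing.
It fails at once if the driver is pressed or rammed onto the bearing or its cover with more than 40 N (contact force between driver_large and bearing_cover above 40 N).
It fails at once if the driver is dropped onto the bearing (let go of within 80 mm of its seat and falling faster than 0.3 m/s: a fall of about 5 mm) (contact force between the fingers and driver_large below 0.05 N and distance between driver_large and bearing_face below 0.08 m and linear speed of driver_large above 0.3 m/s).
It fails at once if the small driver is moved more than 40 mm (distance of driver_small from where it was at the start of the episode above 0.04 m).
It fails at once if the small bearing, spanner, feeler gauge or marker is moved more than 40 mm (distance of any of bearing_small, spanner, feeler, marker from where it was at the start of the episode above 0.04 m).
It also fails if it takes over 59 s, if anything falls off the work surface, if the arm or the gripper's body presses on something with over 40 N, if the wrist force passes 120 N, or if a joint passes its speed limit or range.

## Working session

There is one attempt and no reset: what is moved stays moved. The work goes in short steps, Python scripts to look and compute and a tool call to move; the robot and the scene stay as the last step left them, time stands still between calls to the robot, and variables do not carry over. Pictures are saved under pics/ and viewed, at most 10 in all, crops included, and the job is handed in when it is done.

Besides the shell and the picture viewer there is one more tool, called after "Request:" as a command line: name --argument value ..., lists and objects as JSON in quotes. servo_tool: Moves the arm, as the interface text tells. Its arguments: {"type":"object","properties":{"plan":{"type":"array","items":{"type":"object","properties":{"x":{"type":"number","minimum":-1,"maximum":1},"y":{"type":"number","minimum":-1,"maximum":1},"z":{"type":"number","minimum":-1,"maximum":1},"rx":{"type":"number","minimum":-1,"maximum":1},"ry":{"type":"number","minimum":-1,"maximum":1},"rz":{"type":"number","minimum":-1,"maximum":1}}}},"jaw":{"type":"number"},"squeeze":{"type":"number"}},"required":["plan"]}

```bash
mkdir -p pics
cat > h.py <<'E'
from bench import *
import numpy as np, cv2
def cloud(p):
    z=p["z_map"]; h,w=z.shape
    u,v=np.meshgrid(np.arange(w),np.arange(h))
    n=cv2.undistortPoints(np.stack([u,v],-1).reshape(-1,1,2).astype(np.float64),p["camera_matrix"],p["dist_coeffs"]).reshape(h,w,2)
    c=np.dstack([n[...,0]*z,n[...,1]*z,z])
    X=(c-np.array(p["t"]))@np.array(p["R"])
    X[z==0]=np.nan
    return X
def pix(p,X):
    r,_=cv2.Rodrigues(np.array(p["R"])); return cv2.projectPoints(np.array(X,float).reshape(1,3),r,np.array(p["t"],float),p["camera_matrix"],p["dist_coeffs"])[0].ravel()
E
python3 - <<'E'
from h import *
for n in("top","scene"):
    p=snapshot(n); cv2.imwrite(f"pics/{n}0.png",p["color"])
    for q in["driver_large","driver_large_ball","driver_small","bearing_cover","bearing_small"]:
        for d in look_for(q,p)[:3]: print(n,q,round(d["conf"],2),np.round(d["point"],3),np.round(pix(p,d["point"])))
o=get_obs(); print(o["time"],o["position"],o["orientation"],o["grip_width"])
E
```

```text
top driver_large 0.65 [0.542 0.247 0.031] [220. 178.]
top driver_large_ball 0.89 [0.542 0.257 0.033] [216. 177.]
top driver_large_ball 0.53 [0.365 0.09  0.013] [279. 252.]
top driver_small 0.76 [0.513 0.083 0.03 ] [285. 192.]
top bearing_cover 0.97 [ 0.515 -0.139  0.03 ] [375. 194.]
top bearing_small 0.54 [ 0.382 -0.009  0.014] [320. 247.]
scene driver_large 0.83 [0.559 0.26  0.031] [191. 252.]
scene driver_large 0.6 [ 0.587 -0.271  0.004] [362. 184.]
scene driver_large_ball 0.86 [0.564 0.261 0.03 ] [189. 252.]
scene driver_small 0.79 [0.506 0.098 0.025] [274. 236.]
scene bearing_cover 0.72 [ 0.49  -0.123  0.029] [352. 205.]
scene bearing_small 0.92 [ 0.383 -0.007  0.014] [353. 246.]
0.6 [ 0.16232758 -0.6035473   0.22263392] [[ 9.65669453e-01  2.59773955e-01 -1.97910052e-05]
 [ 2.59773954e-01 -9.65669453e-01 -9.11779247e-06]
 [-2.14801342e-05  3.66358598e-06 -1.00000000e+00]] 0.08798584085764993
```

View pics/top0.png

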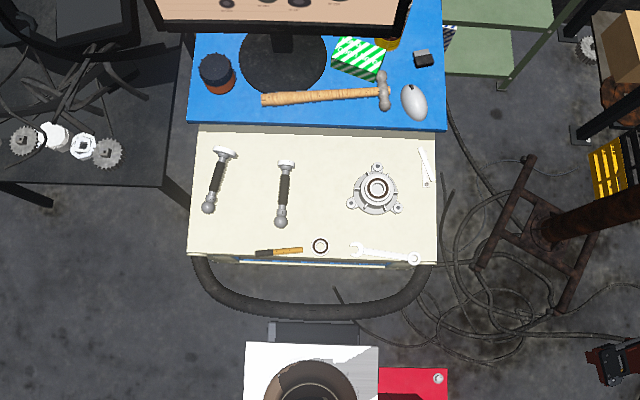

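```bash
cat > m.py <<'E'
from h import *
p=snapshot("top"); X=cloud(p)
def seg(c,r,lo=0.006,hi=0.08):
    d=np.hypot(X[...,0]-c[0],X[...,1]-c[1]); return X[(d<r)&(X[...,2]>lo)&(X[...,2]<hi)]
for c in([.542,.25],[.51,.085]):
    P=seg(c,.11); m=P[:,:2].mean(0); w,v=np.linalg.eigh(np.cov(P[:,:2].T)); a=v[:,1]; a=a*np.sign(a[0])
    s=(P[:,:2]-m)@a; t=(P[:,:2]-m)@np.array([-a[1],a[0]])
    print("c",c,len(P),"mean",m.round(4),"axis",a.round(3))
    for k in np.arange(s.min(),s.max(),.008):
        i=(s>=k)&(s<k+.008)
        if i.sum()>3: print(round(k+.004,3),i.sum(),"t",t[i].min().round(3),t[i].max().round(3),"ztop",P[i,2].max().round(3),"xy",(m+a*(k+.004)).round(3))
P=seg([.515,-.139],.1,.049,.07); c,r=cv2.minEnclosingCircle(P[:,:2].astype(np.float32)); print("bearing",len(P),c,r,P.mean(0),np.median(P[:,2]))
P=seg([.515,-.139],.1,.04,.07); c,r=cv2.minEnclosingCircle(P[:,:2].astype(np.float32)); print("boss",len(P),c,r)
E
python3 m.py
```

```text
c [0.542, 0.25] 775 mean [0.542  0.2545] axis [ 0.971 -0.238]
-0.088 36 t -0.013 0.016 ztop 0.034 xy [0.457 0.275]
-0.08 47 t -0.015 0.016 ztop 0.036 xy [0.465 0.273]
-0.072 41 t -0.016 0.019 ztop 0.037 xy [0.472 0.272]
-0.064 31 t -0.019 0.016 ztop 0.031 xy [0.48 0.27]
-0.056 33 t -0.01 0.015 ztop 0.033 xy [0.488 0.268]
-0.048 31 t -0.01 0.015 ztop 0.033 xy [0.496 0.266]
-0.04 23 t -0.006 0.011 ztop 0.031 xy [0.504 0.264]
-0.032 31 t -0.008 0.012 ztop 0.035 xy [0.511 0.262]
-0.024 31 t -0.009 0.012 ztop 0.036 xy [0.519 0.26 ]
-0.016 32 t -0.037 0.013 ztop 0.036 xy [0.527 0.258]
-0.008 31 t -0.008 0.013 ztop 0.038 xy [0.535 0.256]
0.0 28 t -0.009 0.013 ztop 0.037 xy [0.542 0.254]
0.008 30 t -0.009 0.012 ztop 0.039 xy [0.55  0.252]
0.016 31 t -0.008 0.015 ztop 0.041 xy [0.558 0.251]
0.024 28 t -0.008 0.013 ztop 0.039 xy [0.566 0.249]
0.032 32 t -0.071 0.014 ztop 0.04 xy [0.573 0.247]
0.04 22 t -0.008 0.011 ztop 0.04 xy [0.581 0.245]
0.048 24 t -0.005 0.011 ztop 0.042 xy [0.589 0.243]
0.056 39 t -0.027 0.016 ztop 0.045 xy [0.597 0.241]
0.064 112 t -0.026 0.031 ztop 0.064 xy [0.605 0.23
[... 717 characters left out ...]
 ztop 0.034 xy [0.516 0.088]
0.013 31 t -0.012 0.011 ztop 0.034 xy [0.524 0.088]
0.021 29 t -0.011 0.012 ztop 0.035 xy [0.532 0.087]
0.029 30 t -0.01 0.012 ztop 0.036 xy [0.54  0.087]
0.037 26 t -0.01 0.011 ztop 0.036 xy [0.548 0.087]
0.045 27 t -0.009 0.092 ztop 0.034 xy [0.556 0.086]
0.053 20 t -0.008 0.008 ztop 0.036 xy [0.564 0.086]
0.061 35 t -0.012 0.013 ztop 0.037 xy [0.572 0.086]
0.069 69 t -0.021 0.022 ztop 0.046 xy [0.58  0.085]
0.077 53 t -0.021 0.023 ztop 0.046 xy [0.588 0.085]
bearing 437 (0.5233252048492432, -0.14169692993164062) 0.04042261093854904 [ 0.52373466 -0.14146552  0.05295874] 0.05288118873622445
boss 798 (0.5251132845878601, -0.14089149236679077) 0.042056214064359665
```

The top picture shows the large driver at left (disc about (224,152), ball (208,208)) and the small driver next to it (disc (286,164)). The cover with its bearing is at (377,188). The measured disc widths of about 58 mm and 44 mm confirm which driver is which.

Request:
servo_tool --plan '[{"x": 1,"y": -1},{"x": 1,"y": -1},{"x": 1,"y": -1},{"x": 1,"y": -1},{"x": 1,"y": -1}]' --jaw 1

```text
invalid input at $.plan[0]: expected keys x, y, z, rx, ry, rz
```

Request:
servo_tool --plan '[{"x": 1,"y": -1},{"x": 1,"y": -1},{"x": 1,"y": -1},{"x": 1,"y": -1},{"x": 1,"y": -1}]'

```text
invalid input at $.plan[0]: expected keys x, y, z, rx, ry, rz
```

Request:
servo_tool --plan '[{"x": 0.3,"y": -1},{"x": 0.3,"y": -1},{"x": 0.3,"y": -1},{"x": 0.3,"y": -1},{"x": 0.3,"y": -1}]'

```text
invalid input at $.plan[0]: expected keys x, y, z, rx, ry, rz
```

Request:
servo_tool --plan '[{"x": 0.1,"y": -0.75,"rz": 0.4},{"x": 0.1,"y": -0.75,"rz": 0.8},{"x": 0.1,"y": -0.75,"rz": 0.96},{"x": 0.1,"y": -0.75,"rz": 0.96},{"x": 0.1,"y": -0.75,"rz": 0.96}]'

```text
invalid input at $.plan[0]: expected keys x, y, z, rx, ry, rz
```

Request:
servo_tool --plan '[{"x": 1,"y": -1,"z": 0,"rx": 0,"ry": 0,"rz": 0},{"x": 1,"y": -1,"z": 0,"rx": 0,"ry": 0,"rz": 0},{"x": 1,"y": -1,"z": 0,"rx": 0,"ry": 0,"rz": 0},{"x": 1,"y": -1,"z": 0,"rx": 0,"ry": 0,"rz": 0},{"x": 1,"y": -1,"z": 0,"rx": 0,"ry": 0,"rz": 0}]' --jaw 1

```text
time: 1.27
position: [0.3051, -0.3556, 0.2231]
orientation: [[0.965, 0.263, 0.001], [0.263, -0.965, -0.0], [0.001, 0.0, -1.0]]
force: [0.7, -1.2, 0.9]
grip_width: 0.0877
grasp_force: 0.0
```

Request:
servo_tool --plan '[{"x": 1,"y": -1,"z": 0,"rx": 0,"ry": 0,"rz": 0},{"x": 1,"y": -1,"z": 0,"rx": 0,"ry": 0,"rz": 0},{"x": 1,"y": -1,"z": 0,"rx": 0,"ry": 0,"rz": 0},{"x": 1,"y": -1,"z": 0,"rx": 0,"ry": 0,"rz": 0},{"x": 1,"y": -1,"z": 0,"rx": 0,"ry": 0,"rz": 0}]'

```text
time: 1.9
position: [0.4461, -0.1102, 0.2231]
orientation: [[0.965, 0.263, 0.001], [0.263, -0.965, 0.0], [0.001, 0.0, -1.0]]
force: [0.1, -0.9, -0.2]
grip_width: 0.0878
grasp_force: 0.0
```

Request:
servo_tool --plan '[{"x": 0.3,"y": -1,"z": 0,"rx": 0,"ry": 0,"rz": 0},{"x": 0.3,"y": -1,"z": 0,"rx": 0,"ry": 0,"rz": 0},{"x": 0.3,"y": -1,"z": 0,"rx": 0,"ry": 0,"rz": 0},{"x": 0.3,"y": -1,"z": 0,"rx": 0,"ry": 0,"rz": 0}]'

```text
time: 2.4
position: [0.4503, 0.0994, 0.2231]
orientation: [[0.964, 0.265, 0.001], [0.265, -0.964, 0.001], [0.001, -0.001, -1.0]]
force: [0.1, -1.2, 0.2]
grip_width: 0.0876
grasp_force: 0.0
```

Request:
servo_tool --plan '[{"x": 0.1,"y": -0.75,"z": 0,"rx": 0,"ry": 0,"rz": 0.4},{"x": 0.1,"y": -0.75,"z": 0,"rx": 0,"ry": 0,"rz": 0.8},{"x": 0.1,"y": -0.75,"z": 0,"rx": 0,"ry": 0,"rz": 0.96},{"x": 0.1,"y": -0.75,"z": 0,"rx": 0,"ry": 0,"rz": 0.96},{"x": 0.1,"y": -0.75,"z": 0,"rx": 0,"ry": 0,"rz": 0.96}]'

```text
time: 3.02
position: [0.4311, 0.2448, 0.2225]
orientation: [[0.972, -0.235, -0.0], [-0.235, -0.972, -0.001], [0.0, 0.001, -1.0]]
force: [0.6, 0.1, -0.5]
grip_width: 0.0881
grasp_force: 0.0
```

```bash
cat > b.py <<'E'
from h import *
from scipy.optimize import least_squares
p=snapshot("wrist"); cv2.imwrite("pics/w1.png",p["color"]); X=cloud(p)
print("cam",-np.array(p["R"]).T@p["t"])
d=np.hypot(X[...,0]-.469,X[...,1]-.2725); i=(d<.03)&(X[...,2]>.012)&(X[...,2]<.06); P=X[i]; print(len(P),P.mean(0) if len(P) else "",P[:,2].max() if len(P) else "")
f=lambda c:np.linalg.norm(P-c,axis=1)-.017
r=least_squares(f,[.469,.2725,.017],loss="soft_l1",f_scale=.001); print("ball",r.x,np.abs(r.fun).mean())
d=np.hypot(X[...,0]-.54,X[...,1]-.25); P=X[(d<.05)&(X[...,2]>.015)&(X[...,2]<.05)]
if len(P)>50:
    m=P.mean(0); w,v=np.linalg.eigh(np.cov(P[:,:2].T)); print("shank",m,v[:,1])
o=get_obs(); print(o["position"])
E
python3 b.py
```

```text
cam [0.50297868 0.22722651 0.38381176]
767 [0.47624177 0.26942168 0.02791387] 0.034549851119400586
ball [0.47406929 0.27101145 0.01714486] 0.0028120250648506324
shank [0.54330593 0.25442965 0.03180677] [-0.9760405   0.21758893]
[0.43134465 0.24414484 0.22249628]
```

View pics/w1.png

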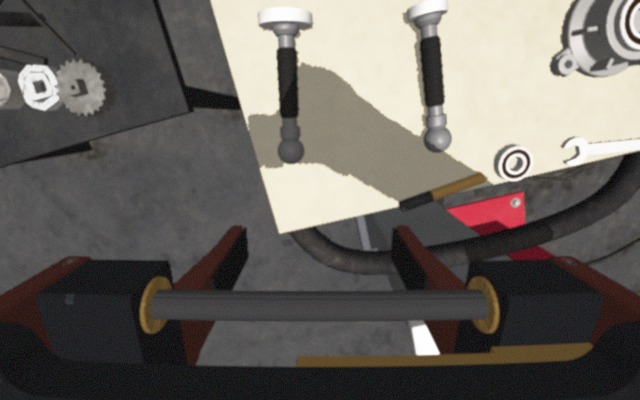

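The wrist picture shows the large driver's ball at about (291,149), with its disc at (285,18). The small driver is at right. I'll refit the ball without the shank points.

```bash
cat > b2.py <<'E'
from h import *
from scipy.optimize import least_squares
p=snapshot("wrist"); X=cloud(p); a=np.array([.974,-.225])
c=np.array([.472,.2715,.017])
for k in range(4):
    D=X[...,:2]-c[:2]; s=D@a; i=(np.linalg.norm(D,axis=-1)<.021)&(s<.010)&(X[...,2]>.012)&(X[...,2]<.06); P=X[i]
    r=least_squares(lambda c:np.linalg.norm(P-c,axis=1)-.017,c,loss="soft_l1",f_scale=.001); c=r.x
    print(len(P),c.round(4),np.abs(r.fun).mean().round(4))
o=get_obs(); R=np.array(o["orientation"]); print("tool delta to grasp (norm, TCP z .002)",(R.T@(np.r_[c[:2],.002]-o["position"])/.2).round(3))
E
python3 b2.py
```

```text
499 [0.4694 0.2722 0.0158] 0.0005
458 [0.4696 0.2722 0.0158] 0.0004
458 [0.4696 0.2722 0.0158] 0.0004
458 [0.4696 0.2722 0.0158] 0.0004
tool delta to grasp (norm, TCP z .002) [ 0.151 -0.184  1.103]
```

Request:
servo_tool --plan '[{"x": 0.15,"y": -0.185,"z": 0.3,"rx": 0,"ry": 0,"rz": 0.03},{"x": 0.15,"y": -0.185,"z": 0.6,"rx": 0,"ry": 0,"rz": 0.03},{"x": 0.15,"y": -0.185,"z": 0.9,"rx": 0,"ry": 0,"rz": 0.03},{"x": 0.15,"y": -0.185,"z": 1,"rx": 0,"ry": 0,"rz": 0.03},{"x": 0.15,"y": -0.185,"z": 1,"rx": 0,"ry": 0,"rz": 0.03}]'

```text
time: 3.75
position: [0.4682, 0.2719, 0.0208]
orientation: [[0.967, -0.254, -0.004], [-0.254, -0.967, -0.003], [-0.003, 0.003, -1.0]]
force: [-0.5, -0.1, 0.8]
grip_width: 0.0876
grasp_force: 0.0
```

Request:
servo_tool --plan '[{"x": 0,"y": 0,"z": 0.05,"rx": 0,"ry": 0,"rz": 0},{"x": 0,"y": 0,"z": 0.09,"rx": 0,"ry": 0,"rz": 0},{"x": 0,"y": 0,"z": 0.09,"rx": 0,"ry": 0,"rz": 0}]'

```text
time: 4.12
position: [0.4692, 0.274, 0.0048]
orientation: [[0.967, -0.253, 0.0], [-0.253, -0.967, -0.0], [0.0, -0.0, -1.0]]
force: [-0.4, 0.4, -0.3]
grip_width: 0.0877
grasp_force: 0.0
```

Request:
servo_tool --plan '[{"x": 0,"y": 0,"z": 0,"rx": 0,"ry": 0,"rz": 0},{"x": 0,"y": 0,"z": 0,"rx": 0,"ry": 0,"rz": 0},{"x": 0,"y": 0,"z": 0,"rx": 0,"ry": 0,"rz": 0},{"x": 0,"y": 0,"z": 0,"rx": 0,"ry": 0,"rz": 0},{"x": 0,"y": 0,"z": 0,"rx": 0,"ry": 0,"rz": 0},{"x": 0,"y": 0,"z": 0,"rx": 0,"ry": 0,"rz": 0}]' --jaw -1 --squeeze 15

```text
time: 4.88
position: [0.4689, 0.2738, 0.0046]
orientation: [[0.968, -0.253, -0.0], [-0.253, -0.968, -0.001], [-0.0, 0.001, -1.0]]
force: [-0.4, -0.9, 0.1]
grip_width: 0.0331
grasp_force: 15.0
```

Request:
servo_tool --plan '[{"x": 0,"y": 0,"z": -0.1,"rx": 0,"ry": 0,"rz": 0},{"x": 0,"y": 0,"z": -0.2,"rx": 0,"ry": 0,"rz": 0},{"x": 0,"y": 0,"z": -0.3,"rx": 0,"ry": 0,"rz": 0},{"x": 0,"y": 0,"z": -0.4,"rx": 0,"ry": 0,"rz": 0},{"x": 0,"y": 0,"z": -0.5,"rx": 0,"ry": 0,"rz": 0},{"x": 0,"y": 0,"z": -0.6,"rx": 0,"ry": 0,"rz": 0},{"x": 0,"y": 0,"z": -0.7,"rx": 0,"ry": 0,"rz": 0},{"x": 0,"y": 0,"z": -0.8,"rx": 0,"ry": 0,"rz": 0},{"x": 0,"y": 0,"z": -0.9,"rx": 0,"ry": 0,"rz": 0},{"x": 0,"y": 0,"z": -1,"rx": 0,"ry": 0,"rz": 0}]'

```text
time: 6.12
position: [0.4683, 0.2737, 0.2045]
orientation: [[0.968, -0.253, -0.001], [-0.253, -0.968, -0.001], [-0.001, 0.001, -1.0]]
force: [-0.4, 0.2, -3.9]
grip_width: 0.0332
grasp_force: 15.0
```

Request:
servo_tool --plan '[{"x": 0,"y": 0,"z": -0.15,"rx": 0,"ry": 0,"rz": 0},{"x": 0,"y": 0,"z": -0.3,"rx": 0,"ry": 0,"rz": 0},{"x": 0,"y": 0,"z": -0.45,"rx": 0,"ry": 0,"rz": 0},{"x": 0,"y": 0,"z": -0.5,"rx": 0,"ry": 0,"rz": 0},{"x": 0,"y": 0,"z": -0.5,"rx": 0,"ry": 0,"rz": 0}]'

```text
time: 6.75
position: [0.4688, 0.2741, 0.3041]
orientation: [[0.968, -0.253, -0.0], [-0.253, -0.968, -0.0], [-0.0, 0.0, -1.0]]
force: [0.2, -0.3, -5.2]
grip_width: 0.0332
grasp_force: 15.0
```

```bash
cat > t.py <<'E'
import sys
from h import *
o=get_obs(); T=np.array(o["position"]); print(o["time"],T,o["grip_width"],o["grasp_force"])
for n in("scene","top","wrist"):
    p=snapshot(n); X=cloud(p)
    if n=="scene" or n=="wrist": cv2.imwrite(f"pics/{n}_{sys.argv[1]}.png",p["color"])
    d=np.hypot(X[...,0]-T[0],X[...,1]-T[1])
    print(n)
    for lo in np.arange(T[2]-.16,T[2],.012):
        P=X[(d<.11)&(X[...,2]>lo)&(X[...,2]<lo+.012)]
        if len(P)>5: print(round(lo+.006-T[2],3),len(P),"med",np.median(P[:,:2],0).round(3),"rng",np.percentile(P[:,:2],[2,98],axis=0).round(3).tolist())
E
python3 t.py a
```

```text
6.75 [0.46878981 0.27405951 0.30411131] 0.033205407137620775 14.999587833881378
scene
-0.142 134 med [0.438 0.296] rng [[0.433, 0.257], [0.47, 0.31]]
-0.13 428 med [0.45 0.29] rng [[0.433, 0.256], [0.486, 0.309]]
-0.118 114 med [0.457 0.286] rng [[0.451, 0.273], [0.471, 0.293]]
-0.106 82 med [0.456 0.285] rng [[0.452, 0.272], [0.466, 0.291]]
-0.094 98 med [0.456 0.286] rng [[0.453, 0.273], [0.467, 0.292]]
-0.082 112 med [0.457 0.285] rng [[0.452, 0.271], [0.468, 0.291]]
-0.07 101 med [0.457 0.284] rng [[0.453, 0.272], [0.468, 0.29]]
-0.058 108 med [0.458 0.284] rng [[0.454, 0.269], [0.47, 0.29]]
-0.046 98 med [0.459 0.282] rng [[0.454, 0.27], [0.47, 0.289]]
-0.034 104 med [0.46  0.282] rng [[0.456, 0.269], [0.47, 0.288]]
-0.022 81 med [0.46  0.281] rng [[0.456, 0.27], [0.47, 0.288]]
-0.01 119 med [0.46  0.282] rng [[0.456, 0.268], [0.471, 0.288]]
0.002 197 med [0.458 0.283] rng [[0.452, 0.255], [0.478, 0.302]]
top
wrist
-0.142 46 med [0.49  0.269] rng [[0.476, 0.252], [0.493, 0.293]]
-0.13 1598 med [0.472 0.274] rng [[0.442, 0.25], [0.491, 0.305]]
-0.118 80 med [0.472 0.277] rng [[0.464, 0.265], [0.475, 0.288]]
-0.106 22 med [0.475 0.272] rng [[0.467, 0.265], [0.476, 0.28]]
-0.094 70 med [0.475 0.275] rng [[0.466, 0.265], [0.477, 0.287]]
-0.082 82 med [0.475 0.274] rng [[0.467, 0.264], [0.477, 0.286]]
-0.07 87 med [0.476 0.273] rng [[0.469, 0.264], [0.478, 0.286]]
-0.058 103 med [0.476 0.273] rng [[0.469, 0.264], [0.478, 0.284]]
-0.046 124 med [0.477 0.272] rng [[0.467, 0.263], [0.479, 0.286]]
-0.034 140 med [0.476 0.273] rng [[0.47, 0.264], [0.478, 0.283]]
-0.022 80 med [0.479 0.272] rng [[0.474, 0.263], [0.48, 0.282]]
-0.01 48 med [0.48  0.271] rng [[0.476, 0.264], [0.481, 0.279]]
0.002 351 med [0.481 0.269] rng [[0.465, 0.247], [0.486, 0.294]]
```

View pics/scene_a.png

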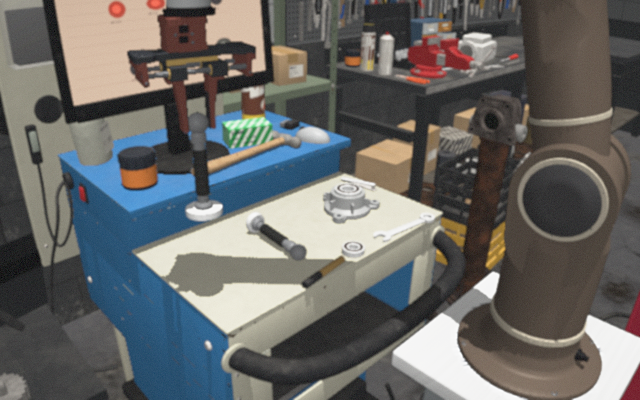

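The driver hangs almost upright, with the ball at (197,120) and the disc at (204,210). The small tilt needs measuring.

```bash
cat > fit.py <<'E'
from h import *
from scipy.optimize import least_squares
def fit(n):
    o=get_obs(); T=np.array(o["position"]); R=np.array(o["orientation"])
    p=snapshot(n); X=cloud(p); d=np.hypot(X[...,0]-T[0],X[...,1]-T[1]); h=X[...,2]-T[2]
    P=X[(d<.03)&(h<-.034)&(h>-.1)]-T
    def res(q):
        u=np.array([q[2],q[3],1]); u/=np.linalg.norm(u); D=P-np.array([q[0],q[1],-.067])
        return np.linalg.norm(np.cross(D,u),axis=1)-.012
    r=least_squares(res,[0,0,0,0],loss="soft_l1",f_scale=.001); q=r.x
    up=R[:,:2].T@np.array([q[2],q[3],0]); off=R[:,:2].T@np.array([q[0],q[1],0])
    ball=q[:2]+q[2:]*.079; foot=q[:2]-q[2:]*.073
    print(n,len(P),"slope world",q[2:].round(4),"slope tool xy",up.round(4),"res",np.abs(r.fun).mean().round(4),"ball-TCP",ball.round(4),"foot-TCP",foot.round(4))
    return q
if __name__=="__main__":
    fit("scene"); fit("wrist")
    o=get_obs(); print(o["time"],o["position"])
    p=snapshot("wrist")
E
python3 fit.py
python3 - <<'E'
from h import *
from scipy.optimize import least_squares
# bearing: outer circle fits from both cameras
for n in("top","scene"):
    p=snapshot(n); X=cloud(p); d=np.hypot(X[...,0]-.523,X[...,1]+.141)
    P=X[(d<.06)&(X[...,2]>.042)&(X[...,2]<.07)]; print(n,len(P),cv2.minEnclosingCircle(P[:,:2].astype(np.float32)),np.percentile(P[:,2],[10,50,90]))
E
```

```text
scene 579 slope world [ 0.0483 -0.0502] slope tool xy [0.0594 0.0364] res 0.0009 ball-TCP [ 0.0024 -0.0002] foot-TCP [-0.005   0.0074]
wrist 595 slope world [ 0.031  -0.0329] slope tool xy [0.0383 0.024 ] res 0.0003 ball-TCP [-0.0008 -0.0005] foot-TCP [-0.0055  0.0045]
7.0 [0.46856142 0.27389029 0.30342045]
top 764 ((0.5243459939956665, -0.1414884477853775), 0.04204778000712395) [0.04456777 0.05028803 0.05518169]
scene 464 ((0.5219632387161255, -0.1408643126487732), 0.04177136719226837) [0.04433177 0.04923073 0.05362548]
```

Request:
servo_tool --plan '[{"x": 0.01,"y": 0.03,"z": 0,"rx": 0,"ry": 0,"rz": 0},{"x": 0.04,"y": 0.1,"z": 0,"rx": 0,"ry": 0,"rz": 0},{"x": 0.08,"y": 0.2,"z": 0,"rx": 0,"ry": 0,"rz": 0},{"x": 0.13,"y": 0.32,"z": 0,"rx": 0,"ry": 0,"rz": 0},{"x": 0.18,"y": 0.44,"z": 0,"rx": 0,"ry": 0,"rz": 0},{"x": 0.23,"y": 0.56,"z": 0,"rx": 0,"ry": 0,"rz": 0},{"x": 0.28,"y": 0.68,"z": 0,"rx": 0,"ry": 0,"rz": 0},{"x": 0.33,"y": 0.8,"z": 0,"rx": 0,"ry": 0,"rz": 0},{"x": 0.37,"y": 0.9,"z": 0,"rx": 0,"ry": 0,"rz": 0},{"x": 0.4,"y": 0.96,"z": 0,"rx": 0,"ry": 0,"rz": 0},{"x": 0.4,"y": 0.98,"z": 0,"rx": 0,"ry": 0,"rz": 0}]'

```text
time: 8.52
position: [0.4969, 0.0632, 0.3047]
orientation: [[0.967, -0.254, 0.0], [-0.254, -0.967, -0.0], [0.0, 0.0, -1.0]]
force: [0.9, 1.0, -4.2]
grip_width: 0.0328
grasp_force: 15.0
```

Request:
servo_tool --plan '[{"x": 0.01,"y": 0.03,"z": 0,"rx": 0,"ry": 0,"rz": 0},{"x": 0.04,"y": 0.1,"z": 0,"rx": 0,"ry": 0,"rz": 0},{"x": 0.08,"y": 0.2,"z": 0,"rx": 0,"ry": 0,"rz": 0},{"x": 0.13,"y": 0.32,"z": 0,"rx": 0,"ry": 0,"rz": 0},{"x": 0.18,"y": 0.44,"z": 0,"rx": 0,"ry": 0,"rz": 0},{"x": 0.23,"y": 0.56,"z": 0,"rx": 0,"ry": 0,"rz": 0},{"x": 0.28,"y": 0.68,"z": 0,"rx": 0,"ry": 0,"rz": 0},{"x": 0.33,"y": 0.8,"z": 0,"rx": 0,"ry": 0,"rz": 0},{"x": 0.36,"y": 0.88,"z": 0,"rx": 0,"ry": 0,"rz": 0},{"x": 0.38,"y": 0.93,"z": 0,"rx": 0,"ry": 0,"rz": 0},{"x": 0.39,"y": 0.96,"z": 0,"rx": 0,"ry": 0,"rz": 0},{"x": 0.39,"y": 0.96,"z": 0,"rx": 0,"ry": 0,"rz": 0},{"x": 0.39,"y": 0.96,"z": 0,"rx": 0,"ry": 0,"rz": 0}]'

```text
time: 10.15
position: [0.5238, -0.1402, 0.3047]
orientation: [[0.968, -0.252, 0.0], [-0.252, -0.968, 0.0], [-0.0, -0.0, -1.0]]
force: [0.7, 0.3, -4.6]
grip_width: 0.033
grasp_force: 15.0
```

```bash
python3 fit.py; python3 fit.py
```

```text
scene 304 slope world [ 0.0801 -0.0163] slope tool xy [ 0.0816 -0.0043] res 0.0013 ball-TCP [0.0046 0.0023] foot-TCP [-0.0076  0.0048]
wrist 579 slope world [ 0.0349 -0.0339] slope tool xy [0.0423 0.0241] res 0.0004 ball-TCP [-0.0008 -0.0004] foot-TCP [-0.0061  0.0048]
10.25 [ 0.52378323 -0.14040325  0.30474238]
scene 304 slope world [ 0.0773 -0.0117] slope tool xy [ 0.0777 -0.0082] res 0.0013 ball-TCP [0.005  0.0022] foot-TCP [-0.0067  0.004 ]
wrist 589 slope world [ 0.0299 -0.0328] slope tool xy [0.0372 0.0242] res 0.0003 ball-TCP [-0.0006 -0.0005] foot-TCP [-0.0052  0.0045]
10.4 [ 0.52377113 -0.1407763   0.30472215]
```

Request:
servo_tool --plan '[{"x": 0,"y": 0,"z": 0.1,"rx": -0.025,"ry": 0.04,"rz": 0},{"x": 0,"y": 0,"z": 0.2,"rx": -0.047,"ry": 0.077,"rz": 0},{"x": 0,"y": 0,"z": 0.3,"rx": -0.047,"ry": 0.077,"rz": 0},{"x": 0,"y": 0,"z": 0.35,"rx": -0.047,"ry": 0.077,"rz": 0},{"x": 0,"y": 0,"z": 0.35,"rx": -0.047,"ry": 0.077,"rz": 0},{"x": 0,"y": 0,"z": 0.35,"rx": -0.047,"ry": 0.077,"rz": 0}]'

```text
time: 11.2
position: [0.5243, -0.1412, 0.2354]
orientation: [[0.967, -0.253, 0.034], [-0.252, -0.967, -0.034], [0.041, 0.025, -0.999]]
force: [1.0, 0.2, -3.8]
grip_width: 0.0329
grasp_force: 15.0
```

```bash
python3 fit.py
cat > v.py <<'E'
import sys
from h import *
a=snapshot("wrist")["color"]; b=snapshot("scene")
c=pix(b,[.523,-.141,.12]).astype(int); s=b["color"][max(0,c[1]-100):c[1]+100,c[0]-100:c[0]+100]
cv2.imwrite(f"pics/v{sys.argv[1]}.png",np.hstack([a[:,:],cv2.resize(s,(400,400))])[:, -800:])
E
python3 v.py 1
```

```text
scene 294 slope world [ 0.011  -0.0024] slope tool xy [ 0.0113 -0.0005] res 0.0014 ball-TCP [0.     0.0005] foot-TCP [-0.0017  0.0009]
wrist 565 slope world [ 0.0041 -0.002 ] slope tool xy [0.0044 0.0009] res 0.0003 ball-TCP [-0.0011 -0.    ] foot-TCP [-0.0017  0.0003]
11.3 [ 0.52426802 -0.14121581  0.23545525]
```

View pics/v1.png

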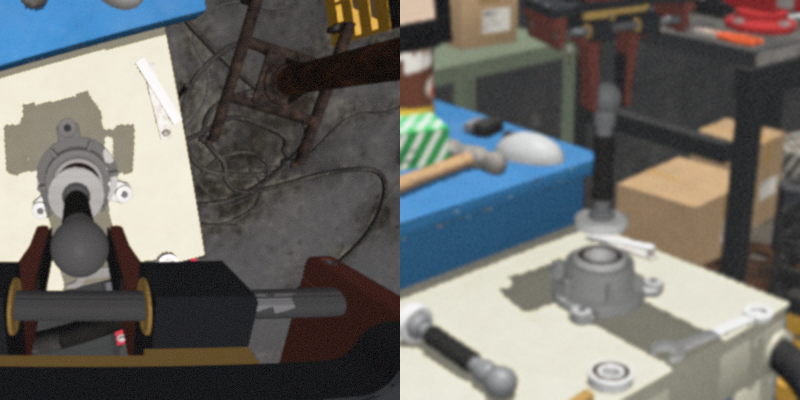

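The left half shows the disc over the cover at about (78,185); the right half shows the driver upright above the bearing at (600,255). I'll check the disc against the bearing in the same images.

```bash
cat > c.py <<'E'
from h import *
from scipy.optimize import least_squares
def circ(P,r,c0):
    P=P[:,:2].astype(np.float32); h=cv2.convexHull(P)[:,0]; 
    q=least_squares(lambda c:np.linalg.norm(h-c,axis=1)-r,c0,loss="soft_l1",f_scale=.001); return q.x.round(4),np.abs(q.fun).mean().round(4),len(h)
T=np.array(get_obs()["position"]); zt=T[2]-.128
for n in("wrist","top","scene"):
    p=snapshot(n); X=cloud(p); d=np.hypot(X[...,0]-.523,X[...,1]+.141)
    B=X[(d<.047)&(X[...,2]>.041)&(X[...,2]<.058)]; D=X[(d<.045)&(abs(X[...,2]-zt)<.006)]
    print(n,"boss",len(B),circ(B,.041,[.523,-.141]) if len(B)>30 else "", "zmax",np.percentile(B[:,2],97) if len(B) else "")
    # disc upper face
    print("   disc",len(D),circ(D,.030,T[:2]) if len(D)>30 else "",np.median(D[:,2]) if len(D) else "")
print(T)
E
python3 c.py
```

```text
wrist boss 1315 (array([ 0.5247, -0.1448]), np.float64(0.0002), 35) zmax 0.05480322887316977
   disc 1635 (array([ 0.5212, -0.1406]), np.float64(0.0003), 33) 0.10325933715003771
top boss 282 (array([ 0.5247, -0.1411]), np.float64(0.0016), 21) zmax 0.05536147079365
   disc 243 (array([ 0.5216, -0.1378]), np.float64(0.0024), 19) 0.10367099396989116
scene boss 484 (array([ 0.5206, -0.1399]), np.float64(0.0018), 22) zmax 0.05443810977919729
   disc 195 (array([ 0.5178, -0.1373]), np.float64(0.0005), 16) 0.10299934721439165
[ 0.52393914 -0.14117513  0.23508279]
```

Request:
servo_tool --plan '[{"x": 0.02,"y": 0.015,"z": 0,"rx": 0,"ry": 0,"rz": 0},{"x": 0.018,"y": 0.012,"z": 0.05,"rx": 0,"ry": 0,"rz": 0},{"x": 0.015,"y": 0.011,"z": 0.1,"rx": 0,"ry": 0,"rz": 0},{"x": 0.014,"y": 0.01,"z": 0.13,"rx": 0,"ry": 0,"rz": 0},{"x": 0.014,"y": 0.01,"z": 0.15,"rx": 0,"ry": 0,"rz": 0},{"x": 0.014,"y": 0.01,"z": 0.15,"rx": 0,"ry": 0,"rz": 0},{"x": 0.014,"y": 0.01,"z": 0.15,"rx": 0,"ry": 0,"rz": 0}]'

```text
time: 12.48
position: [0.5271, -0.1448, 0.2051]
orientation: [[0.967, -0.253, 0.033], [-0.252, -0.967, -0.034], [0.041, 0.025, -0.999]]
force: [0.3, -0.5, -4.2]
grip_width: 0.0331
grasp_force: 15.0
```

```bash
python3 c.py; python3 fit.py
```

```text
wrist boss 1402 (array([ 0.5247, -0.1448]), np.float64(0.0002), 42) zmax 0.05425616976289024
   disc 1624 (array([ 0.5244, -0.1444]), np.float64(0.0004), 40) 0.07322384135837956
top boss 299 (array([ 0.5242, -0.1415]), np.float64(0.0007), 25) zmax 0.055344209365313014
   disc 266 (array([ 0.5253, -0.1406]), np.float64(0.0024), 25) 0.07397860144731687
scene boss 351 (array([ 0.5213, -0.1409]), np.float64(0.0008), 22) zmax 0.05421897496108741
   disc 200 (array([ 0.5234, -0.1417]), np.float64(0.0008), 20) 0.07309382605858647
[ 0.52707575 -0.14480362  0.2050876 ]
scene 289 slope world [ 0.0104 -0.0005] slope tool xy [ 0.0102 -0.0021] res 0.0014 ball-TCP [-0.      0.0009] foot-TCP [-0.0016  0.001 ]
wrist 560 slope world [ 0.0078 -0.003 ] slope tool xy [0.0083 0.001 ] res 0.0003 ball-TCP [-0.0012 -0.0001] foot-TCP [-0.0023  0.0004]
12.725 [ 0.52702146 -0.1448184   0.20505199]
```

Request:
servo_tool --plan '[{"x": -0.002,"y": 0,"z": 0.01,"rx": 0,"ry": 0,"rz": 0},{"x": -0.003,"y": 0,"z": 0.018,"rx": 0,"ry": 0,"rz": 0},{"x": -0.003,"y": -0.001,"z": 0.024,"rx": 0,"ry": 0,"rz": 0},{"x": -0.003,"y": -0.001,"z": 0.024,"rx": 0,"ry": 0,"rz": 0},{"x": -0.003,"y": -0.001,"z": 0.024,"rx": 0,"ry": 0,"rz": 0}]'

```text
time: 13.4
position: [0.5266, -0.1446, 0.2]
orientation: [[0.967, -0.253, 0.033], [-0.252, -0.967, -0.034], [0.04, 0.025, -0.999]]
force: [-0.5, 0.1, -4.8]
grip_width: 0.033
grasp_force: 15.0
```

Request:
servo_tool --plan '[{"x": 0,"y": 0,"z": 0.002,"rx": 0,"ry": 0,"rz": 0},{"x": 0,"y": 0,"z": 0.004,"rx": 0,"ry": 0,"rz": 0},{"x": 0,"y": 0,"z": 0.004,"rx": 0,"ry": 0,"rz": 0},{"x": 0,"y": 0,"z": 0.004,"rx": 0,"ry": 0,"rz": 0}]'

```text
time: 13.9
position: [0.5266, -0.1446, 0.1992]
orientation: [[0.967, -0.253, 0.033], [-0.252, -0.967, -0.034], [0.04, 0.025, -0.999]]
force: [-0.8, -0.6, -4.2]
grip_width: 0.0329
grasp_force: 15.0
```

Request:
servo_tool --plan '[{"x": 0,"y": 0,"z": 0.002,"rx": 0,"ry": 0,"rz": 0},{"x": 0,"y": 0,"z": 0.004,"rx": 0,"ry": 0,"rz": 0},{"x": 0,"y": 0,"z": 0.004,"rx": 0,"ry": 0,"rz": 0},{"x": 0,"y": 0,"z": 0.004,"rx": 0,"ry": 0,"rz": 0}]'

```text
time: 14.4
position: [0.5267, -0.1447, 0.1985]
orientation: [[0.967, -0.253, 0.033], [-0.252, -0.967, -0.034], [0.041, 0.025, -0.999]]
force: [-1.4, 0.1, -3.3]
grip_width: 0.0327
grasp_force: 15.0
```

Request:
servo_tool --plan '[{"x": 0,"y": 0,"z": 0.002,"rx": 0,"ry": 0,"rz": 0},{"x": 0,"y": 0,"z": 0.003,"rx": 0,"ry": 0,"rz": 0},{"x": 0,"y": 0,"z": 0.003,"rx": 0,"ry": 0,"rz": 0},{"x": 0,"y": 0,"z": 0.003,"rx": 0,"ry": 0,"rz": 0}]'

```text
time: 14.9
position: [0.527, -0.1447, 0.1984]
orientation: [[0.967, -0.253, 0.034], [-0.252, -0.967, -0.034], [0.041, 0.025, -0.999]]
force: [-2.1, 0.0, 6.1]
grip_width: 0.0332
grasp_force: 15.0
```

```bash
python3 c.py; python3 fit.py
```

```text
wrist boss 1498 (array([ 0.5247, -0.1448]), np.float64(0.0002), 52) zmax 0.054143447248655004
   disc 1612 (array([ 0.5244, -0.1441]), np.float64(0.0004), 44) 0.06666032946432522
top boss 282 (array([ 0.5245, -0.1412]), np.float64(0.0009), 22) zmax 0.054559077416241504
   disc 261 (array([ 0.5246, -0.1412]), np.float64(0.0018), 25) 0.06716936783175698
scene boss 319 (array([ 0.5214, -0.1402]), np.float64(0.0006), 21) zmax 0.0570275282318748
   disc 186 (array([ 0.5215, -0.14  ]), np.float64(0.001), 15) 0.06664910907838126
[ 0.52704123 -0.14469673  0.1984466 ]
scene 291 slope world [ 0.0307 -0.0185] slope tool xy [0.0344 0.0101] res 0.0013 ball-TCP [ 0.0011 -0.0006] foot-TCP [-0.0036  0.0022]
wrist 557 slope world [ 0.0114 -0.0025] slope tool xy [ 0.0117 -0.0005] res 0.0003 ball-TCP [-0.0011  0.    ] foot-TCP [-0.0028  0.0004]
15.15 [ 0.52699264 -0.14472807  0.19841689]
```

Request:
servo_tool --plan '[{"x": 0,"y": 0,"z": -0.001,"rx": 0,"ry": 0,"rz": 0},{"x": 0,"y": 0,"z": -0.001,"rx": 0,"ry": 0,"rz": 0},{"x": 0,"y": 0,"z": -0.001,"rx": 0,"ry": 0,"rz": 0}]' --squeeze 6

```text
time: 15.58
position: [0.5269, -0.1447, 0.1984]
orientation: [[0.967, -0.253, 0.033], [-0.252, -0.967, -0.034], [0.041, 0.025, -0.999]]
force: [-2.3, -0.3, 5.2]
grip_width: 0.0333
grasp_force: 6.0
```

Request:
servo_tool --plan '[{"x": 0,"y": 0,"z": 0,"rx": 0,"ry": 0,"rz": 0},{"x": 0,"y": 0,"z": 0,"rx": 0,"ry": 0,"rz": 0},{"x": 0,"y": 0,"z": 0,"rx": 0,"ry": 0,"rz": 0}]' --squeeze 3

```text
time: 15.95
position: [0.5267, -0.1447, 0.1981]
orientation: [[0.967, -0.253, 0.033], [-0.252, -0.967, -0.034], [0.04, 0.025, -0.999]]
force: [-2.4, 0.5, 5.4]
grip_width: 0.0338
grasp_force: 3.0
```

Request:
servo_tool --plan '[{"x": 0,"y": 0,"z": 0,"rx": 0,"ry": 0,"rz": 0},{"x": 0,"y": 0,"z": 0,"rx": 0,"ry": 0,"rz": 0},{"x": 0,"y": 0,"z": 0,"rx": 0,"ry": 0,"rz": 0}]' --jaw -0.22

```text
time: 16.32
position: [0.5265, -0.1446, 0.1977]
orientation: [[0.967, -0.253, 0.032], [-0.252, -0.967, -0.034], [0.04, 0.025, -0.999]]
force: [0.2, 0.3, -0.7]
grip_width: 0.0344
grasp_force: 0.1
```

Request:
servo_tool --plan '[{"x": 0,"y": 0,"z": 0,"rx": 0,"ry": 0,"rz": 0},{"x": 0,"y": 0,"z": 0,"rx": 0,"ry": 0,"rz": 0},{"x": 0,"y": 0,"z": 0,"rx": 0,"ry": 0,"rz": 0}]' --jaw -0.18

```text
time: 16.7
position: [0.5266, -0.1447, 0.198]
orientation: [[0.967, -0.253, 0.033], [-0.252, -0.967, -0.034], [0.04, 0.025, -0.999]]
force: [-1.0, 0.2, -0.2]
grip_width: 0.0359
grasp_force: 0.0
```

```bash
python3 c.py; python3 fit.py
```

```text
wrist boss 1531 (array([ 0.5247, -0.1446]), np.float64(0.0002), 45) zmax 0.054310684791016604
   disc 1635 (array([ 0.5241, -0.1444]), np.float64(0.0004), 35) 0.06625887678786456
top boss 275 (array([ 0.5243, -0.1413]), np.float64(0.0009), 22) zmax 0.05568500347448131
   disc 244 (array([ 0.5243, -0.1414]), np.float64(0.0021), 21) 0.06650398450615126
scene boss 321 (array([ 0.5219, -0.1412]), np.float64(0.0007), 25) zmax 0.05719258057015937
   disc 194 (array([ 0.5226, -0.1409]), np.float64(0.0012), 18) 0.06585954313644773
[ 0.52662485 -0.14469717  0.19801276]
scene 276 slope world [0.0016 0.0012] slope tool xy [ 0.0013 -0.0015] res 0.0012 ball-TCP [-0.0025  0.0014] foot-TCP [-0.0027  0.0013]
wrist 615 slope world [-0.0082  0.0034] slope tool xy [-0.0088 -0.0012] res 0.0003 ball-TCP [-0.0039  0.0009] foot-TCP [-0.0026  0.0004]
16.95 [ 0.52661402 -0.14469969  0.1980198 ]
```

Request:
servo_tool --plan '[{"x": 0,"y": 0,"z": 0,"rx": 0,"ry": 0,"rz": 0},{"x": 0,"y": 0,"z": 0,"rx": 0,"ry": 0,"rz": 0},{"x": 0,"y": 0,"z": 0,"rx": 0,"ry": 0,"rz": 0},{"x": 0,"y": 0,"z": 0,"rx": 0,"ry": 0,"rz": 0}]' --jaw 0.4

```text
time: 17.5
position: [0.5266, -0.1446, 0.198]
orientation: [[0.967, -0.253, 0.033], [-0.252, -0.967, -0.034], [0.04, 0.025, -0.999]]
force: [0.4, 0.8, -0.9]
grip_width: 0.0615
grasp_force: 0.0
```

Request:
servo_tool --plan '[{"x": 0.002,"y": 0.001,"z": -0.05,"rx": 0,"ry": 0,"rz": 0},{"x": 0.006,"y": 0.004,"z": -0.15,"rx": 0,"ry": 0,"rz": 0},{"x": 0.012,"y": 0.007,"z": -0.3,"rx": 0,"ry": 0,"rz": 0},{"x": 0.018,"y": 0.011,"z": -0.45,"rx": 0,"ry": 0,"rz": 0},{"x": 0.02,"y": 0.012,"z": -0.5,"rx": 0,"ry": 0,"rz": 0},{"x": 0.02,"y": 0.012,"z": -0.5,"rx": 0,"ry": 0,"rz": 0},{"x": 0.02,"y": 0.012,"z": -0.5,"rx": 0,"ry": 0,"rz": 0},{"x": 0.02,"y": 0.012,"z": -0.5,"rx": 0,"ry": 0,"rz": 0},{"x": 0.02,"y": 0.012,"z": -0.5,"rx": 0,"ry": 0,"rz": 0},{"x": 0.02,"y": 0.012,"z": -0.5,"rx": 0,"ry": 0,"rz": 0},{"x": 0.02,"y": 0.012,"z": -0.5,"rx": 0,"ry": 0,"rz": 0},{"x": 0.02,"y": 0.012,"z": -0.5,"rx": 0,"ry": 0,"rz": 0},{"x": 0.02,"y": 0.012,"z": -0.5,"rx": 0,"ry": 0,"rz": 0},{"x": 0.02,"y": 0.012,"z": -0.5,"rx": 0,"ry": 0,"rz": 0},{"x": 0.02,"y": 0.012,"z": -0.5,"rx": 0,"ry": 0,"rz": 0},{"x": 0.02,"y": 0.012,"z": -0.5,"rx": 0,"ry": 0,"rz": 0},{"x": 0.02,"y": 0.012,"z": -0.5,"rx": 0,"ry": 0,"rz": 0},{"x": 0.02,"y": 0.012,"z": -0.5,"rx": 0,"ry": 0,"rz": 0},{"x": 0.02,"y": 0.012,"z": -0.5,"rx": 0,"ry": 0,"rz": 0},{"x": 0.02,"y": 0.012,"z": -0.5,"rx": 0,"ry": 0,"rz": 0}]'

```text
time: 20.0
position: [0.5266, -0.1446, 0.2981]
orientation: [[0.967, -0.253, 0.033], [-0.252, -0.967, -0.034], [0.04, 0.025, -0.999]]
force: [0.3, 0.4, -0.0]
grip_width: 0.0615
grasp_force: 0.0
```

```bash
sed -i 's/^T=.*/T=np.array([.524,-.1447,.195]); zt=.067/' c.py; python3 c.py; python3 v.py 2
```

```text
wrist boss 880 (array([ 0.5247, -0.1448]), np.float64(0.0003), 36) zmax 0.05424107977802717
   disc 863 (array([ 0.5241, -0.1443]), np.float64(0.0004), 31) 0.06622024301930836
top boss 338 (array([ 0.5244, -0.1411]), np.float64(0.0008), 25) zmax 0.05606175038226898
   disc 325 (array([ 0.5243, -0.1411]), np.float64(0.0006), 27) 0.06606454736082758
scene boss 320 (array([ 0.5217, -0.1408]), np.float64(0.0006), 24) zmax 0.05658271945180356
   disc 217 (array([ 0.5225, -0.1407]), np.float64(0.0012), 18) 0.06539639937827928
[ 0.524  -0.1447  0.195 ]
```

View pics/v2.png

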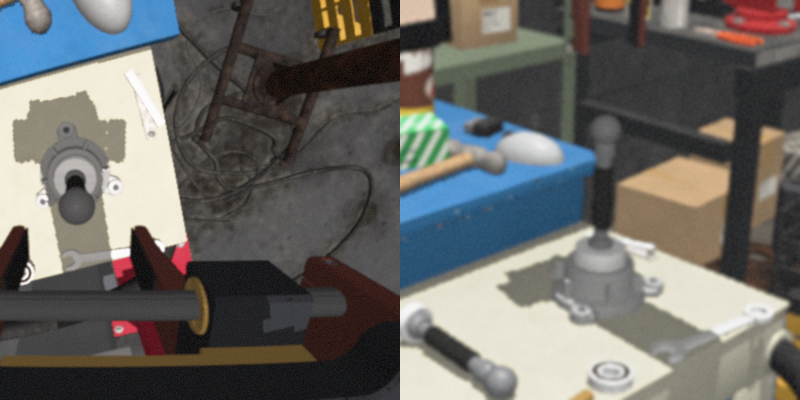

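The driver stands free and upright on the bearing (right half: ball (604,130), disc (602,255)). It is centred to within about 1 mm and has been untouched for over 2 s.

```bash
python3 -c "
from bench import *
print(close_job())"
```

```text
the job is handed in; nothing more can be done
None
```

The job is handed in: the large driver stood by itself on the large bearing, disc down and upright, centred to within about 1 mm, untouched for over 2 s before I finished at about 20 s; nothing else was deliberately touched, and no verdict came back.

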